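Put two pump parts on their right posts and build up the rotor stack

ROBOT

A 6-joint arm with a two-finger parallel gripper is mounted at the origin on the work surface. World frame = base frame: x ahead of the robot, y to its left, z up, the work surface at z = 0. Lengths are in m, angles in rad, forces in N, time in s.
With the tool pointing down it reaches from about 0.275 to 0.775 m from the base axis. Payload 14.6 kg.
Tool frame: the origin (TCP) lies between the finger pads; the fingertips stand 14 mm ahead of it and the grasp point (between the pads) lies 5 mm behind it; z points along the fingers, y is the line along which they close (so a half turn about z gives the same grasp; the last joint's range is limited). The gripper opens to 85 mm and grips with 20 to 120 N. Pads are 22 mm wide; open, the fingers measure 114 mm over their backs; the gripper's body (76 mm by 85 mm) begins 54 mm behind the grasp point. The pads swing forward as they close: fully open they stand 13 mm farther back than shut.
Start: joints at [-1.444, 0.263, -0.048, 1.259, 0, 1.415], TCP at [0.146, -0.504, 0.245] pointing down, gripper open.
Joint ranges: [-2.65, 2.65], [-0.89, 1.7], [-1.18, 1.37], [-2.13, 2.11], [-1.35, 1.29], [-3.14, 3.14]. Speed limits (rad/s): [1.89, 1.89, 2.57, 2.79, 3.14, 3.14].

INTERFACE

Orientations are given as a rotation vector (axis times angle).
In Python, from plant import robot gives the robot as it stands. Calls block until the motion is done:
- robot.goto(position, orientation): joint-space move of the TCP to a pose.
- robot.move_straight(position, rotation=None, v=0.15, f_stop=None): straight line of the TCP; rotation=None keeps the orientation; v is the mean speed in m/s. With f_stop (N) it stops when the force on the tool has changed by that much, and returns True; else False.
- robot.move_joints(angles): joint-space move.
- robot.move_gripper(opening): opening from 0.0 (shut) to 1.0 (fully open); the grip force is fixed at half the most; returns when the fingers have stopped.
- robot.dwell(seconds).
- robot.solve_ik(position, orientation): joint angles nearest the present ones, or None.
- robot.get_state(): the state.
- robot.get_image(name): name is "side" or "top"; returns a dict with "color" (420x560x3 uint8, red, green, blue), "range_z" (420x560 float32, m along the optical axis (not along the pixel's ray), 0 where there is no reading), "vertical_fov" (degrees; the focal length in pixels is half the picture's height over the tangent of half this angle, whatever the lens; pixels are square), "cx", "cy" (the principal point, pixels), "extrinsics" (4x4, takes a point from camera to world coordinates). Camera axes: x right, y down, z forward; pixel columns grow to the right and rows downward; lengths in m; the calibration is good to about 2 mm. A picture is of the moment at which its call begins.
A pose or a line that the arm cannot do raises robot.IKError and nothing moves.
- robot.sign_off(): hands the job in; it is judged then, once.
The state is a dict: "clock": time; "qpos": joint angles; "dq": joint speeds; "effort": joint torques, N m; "eef_pos": TCP position; "tcp_rot": TCP orientation; "contact_force": force on the tool from outside, world axes, zero at the start; "ft_torque": the same for the moment, N m; "width": opening from 0.0 (shut) to 1.0 (fully open); "gripper_force": force on a finger pad.
Only numpy, scipy, OpenCV 4.12 (cv2) and the standard library are available. Lean on these libraries where they do the work, as an engineer would, in place of code of your own. Each camera call takes 0.05 s, during which the arm holds its last target. There are 200 camera calls.

TASK

The bearing and the flange were left on each other's assembly posts: change them over, so that the flange sits at the foot of the tall post and the bearing at the foot of the short one (the rubber mat is free for parking a part meanwhile). On top of the flange stack the sleeve and then, last, the impeller with its hub up, each threaded over the tall post and fully down on the part below. Leave the hexagon nut and the grease tin where they are.

Things in the scene. Friction and masses are not known exactly. Their poses are not given: they have to be found in the camera images.
- tall_post: fixed assembly fixture: square dark steel base plate 104 x 104 x 12 mm with an upright round steel post in its middle, 16 mm diameter, standing 64 mm above the plate's top (76 mm above the table), its last 6 mm tapering to 6 mm diameter. Origin: centre of the plate's underside on the table, z up. At the start the bearing is on it, resting on the plate
- short_post: fixed assembly fixture: round dark steel base 108 mm diameter, 12 mm thick, with an upright post of 16 mm diameter standing 34 mm above the base's top (46 mm above the table), its last 6 mm tapering to 6 mm diameter. Origin: centre of the base's underside on the table, z up. At the start the flange is on it, resting on the base
- mat: fixed square black rubber mat 120 x 120 x 3 mm, empty: a free spot to park a part. Origin: centre of its underside on the table
- bearing: loose plain steel ball bearing, 62 mm outer diameter, 20 mm high, bore 24 mm right through, dark ball groove on top, about 0.33 kg. Origin: centre of its underside, z up along the bore
- flange: loose dark steel flange: a disc of 80 mm diameter and 7 mm thickness with a round neck of 48 mm diameter rising from it to 22 mm above the underside, bore 24 mm right through, about 0.35 kg. Lies disc down, neck up, and stays that way up. Grip it by the neck. Origin: centre of the disc's underside, z up along the bore
- sleeve: loose plain brass sleeve (tube), 36 mm outer diameter, 26 mm high, bore 24 mm right through, about 0.12 kg, standing on the table on its end. Origin: centre of its underside, z up along the bore
- impeller: loose aluminium pump impeller: a disc of 90 mm diameter and 8 mm thickness with curved vanes on top up to 14 mm above the underside, and a hub of 38 mm diameter rising to 42 mm above the underside, bore 24 mm right through, about 0.28 kg, lying on the table with hub up. Grip it by the hub above the vanes. Origin: centre of the disc's underside, z up along the bore
- nut: loose dark steel hexagon nut, 46 mm across flats, 22 mm high, lying on the table; to be left alone. Origin: centre of its underside
- tin: loose round grease tin, 60 mm diameter, 45 mm high, standing on the table; to be left alone. Origin: centre of its underside

How it is judged:
By the outcome, as a careful person would: the job done as asked, in the order asked, and still so for the second after the job is handed in, with the robot touching nothing.
It also fails if it takes over 128 s, if anything falls off the work surface, if the arm or the gripper's body presses on something with over 40 N, if the wrist force passes 120 N, or if a joint passes its speed limit or range.

## Working session

There is one attempt and no reset: what is moved stays moved. The work goes in short steps, each a Python script; the robot and the scene stay as the last script left them, time stands still between calls to the robot, and variables do not carry over. Pictures are saved under pics/ and viewed, at most 14 in all, crops included, and the job is handed in when it is done.

```bash
ls; mkdir -p pics; python3 - <<'E'
from plant import robot
import cv2,numpy as np
for n in("top","side"):
    im=robot.get_image(n); cv2.imwrite(f"pics/{n}0.png",im["color"][...,::-1])
    print(n,im["vertical_fov"],im["cx"],im["cy"],np.round(im["extrinsics"],4).tolist())
s=robot.get_state();print(s)
E
```

```text
pics
top 57.48656653448109 282.620700664766 209.33493229227838 [[-0.0249, -0.989, 0.1455, 0.4397], [-0.9997, 0.0234, -0.0123, 0.0043], [0.0087, -0.1458, -0.9893, 0.7691], [0.0, 0.0, 0.0, 1.0]]
side 53.34236023027095 276.4358259601356 208.6690993235524 [[-0.9467, -0.2237, 0.232, 0.3608], [-0.3222, 0.6423, -0.6955, 0.5349], [0.0066, -0.7331, -0.6801, 0.5778], [0.0, 0.0, 0.0, 1.0]]
{'clock': 0.1, 'qpos': array([-1.44430316e+00,  2.63459893e-01, -4.88598275e-02,  1.25937816e+00,
       -3.82233830e-06,  1.41554230e+00]), 'dq': array([-0.00057561, -0.00143578, -0.00011871, -0.00105133,  0.00092757,
        0.00022844]), 'effort': array([ 5.36382737e-03, -6.38576102e+01,  3.85064399e+01,  1.00244995e-02,
        1.18025760e-06,  3.48845117e-05]), 'eef_pos': array([ 0.14595702, -0.50407322,  0.24488606]), 'tcp_rot': array([-3.10957855e+00, -4.40978507e-01, -1.43567428e-05]), 'contact_force': array([-0.32797862, -0.07808311, -0.81878101]), 'ft_torque': array([-0.0197771 ,  0.01212405,  0.05809821]), 'gripper_force': 0.0, 'width': 1.000948970019707}
```

View pics/top0.png

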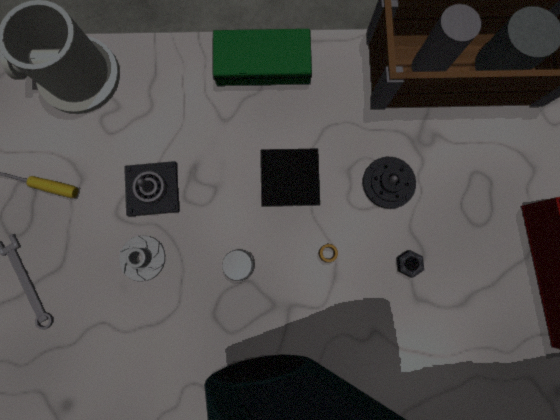

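View pics/side0.png

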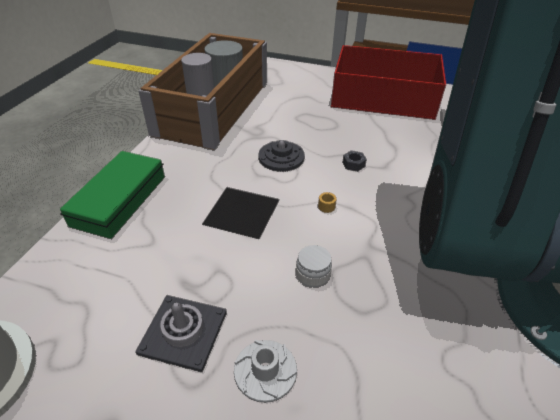

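Top picture: tall post with bearing at (150,188), mat (290,177), short post with flange (389,182), impeller (140,258), tin (237,265), sleeve (328,253), nut (410,263). The side view shows the same layout, with nothing hidden. Next I'll measure each part from the depth of both cameras.

```bash
cat > vis.py <<'E'
import numpy as np, cv2
from plant import robot
def cloud(n):
    im=robot.get_image(n); z=im["range_z"]; h,w=z.shape
    f=h/2/np.tan(np.radians(im["vertical_fov"])/2)
    v,u=np.mgrid[:h,:w]; T=im["extrinsics"]
    P=np.stack([(u-im["cx"])/f*z,(v-im["cy"])/f*z,z],-1)@T[:3,:3].T+T[:3,3]
    P[z==0]=np.nan
    return P,im
def disc(P,c,r,zlo,zhi):
    """centre of the points near c (within r) in a height band: enclosing circle and median z"""
    m=(np.hypot(P[...,0]-c[0],P[...,1]-c[1])<r)&(P[...,2]>zlo)&(P[...,2]<zhi)
    Q=P[m]
    if len(Q)<5: return None
    (x,y),R=cv2.minEnclosingCircle(Q[:,:2].astype(np.float32)*1000)
    return np.round([x,y,R,np.median(Q[:,2])*1000,Q[:,0].mean()*1000,Q[:,1].mean()*1000,len(Q)],1)
E
python3 - <<'E'
from vis import *
Pt,_=cloud("top"); Ps,_=cloud("side")
px=dict(tall=(150,188),mat=(290,177),short=(389,182),imp=(140,258),tin=(237,265),sleeve=(328,253),nut=(410,263))
bands=dict(tall=[(.027,.037,.05),(.045,.09,.03),(.006,.018,.09)],mat=[(-.01,.01,.01)],short=[(.029,.0385,.04),(.0395,.06,.03),(.014,.024,.06),(.007,.0145,.07)],
 imp=[(.037,.047,.04),(.004,.018,.06)],tin=[(.04,.05,.05)],sleeve=[(.021,.031,.04)],nut=[(.017,.027,.05)])
for k,(u,v) in px.items():
    c=Pt[v,u]; print(k,np.round(c,4))
    for lo,hi,r in bands[k]:
        for nm,P in(("t",Pt),("s",Ps)): print("  ",nm,lo,hi,disc(P,c,r,lo,hi))
for nm,P in(("t",Pt),("s",Ps)):   # table flatness
    m=(abs(P[...,0]-.4)<.1)&(abs(P[...,1])<.3)&(abs(P[...,2])<.012); print(nm,np.median(P[m][:,2]),P[m][:,2].std())
E
```

```text
tall [0.5965 0.2537 0.0316]
   t 0.027 0.037 [600.7 258.6  31.3  31.6 598.9 256.2 613. ]
   s 0.027 0.037 [ 601.2  256.9   31.3   32.7  598.1  260.9 1022. ]
   t 0.045 0.09 [600.7 259.3   8.3  70.6 599.3 256.6 102. ]
   s 0.045 0.09 [601.1 258.4   8.1  67.1 599.  260.6 204. ]
   t 0.006 0.018 [ 600.5  259.6   72.4   12.3  598.2  256.2 1859. ]
   s 0.006 0.018 [ 601.2  257.9   72.4   13.5  595.8  267.5 2967. ]
mat [ 6.196e-01 -2.200e-02  4.000e-04]
   t -0.01 0.01 [619.5 -22.1   9.9   3.  619.5 -21.9  71. ]
   s -0.01 0.01 [619.8 -22.2   9.7   4.6 619.8 -22.1  55. ]
short [ 0.5975 -0.2156  0.0329]
   t 0.029 0.0385 [ 601.9 -223.4   24.4   34.1  601.3 -222.3  367. ]
   s 0.029 0.0385 [ 602.7 -224.1   25.    35.   600.8 -219.5  202. ]
   t 0.0395 0.06 [ 602.5 -222.4    7.5   43.2  602.  -221.4   49. ]
   s 0.0395 0.06 [ 603.4 -222.     7.8   44.7  602.7 -221.2   30. ]
   t 0.014 0.024 [ 602.6 -221.6   52.6   19.   600.  -220.1  898. ]
   s 0.014 0.024 [ 603.7 -222.2   53.5   19.6  599.  -210.3  508. ]
   t 0.007 0.0145 [ 602.3 -222.4   54.1   12.1  599.7 -218.   875. ]
   s 0.007 0.0145
[... 205 characters left out ...]
  t 0.004 0.018 [ 458.4  282.4   53.     8.6  461.1  271.8 1299. ]
   s 0.004 0.018 [ 460.4  281.5   53.2    9.6  460.4  280.3 2379. ]
tin [0.4431 0.0832 0.046 ]
   t 0.04 0.05 [443.6  84.1  27.5  45.4 443.6  84.1 685. ]
   s 0.04 0.05 [445.1  82.7  28.3  46.5 444.3  84.5 698. ]
sleeve [ 4.625e-01 -9.360e-02  3.000e-04]
   t 0.021 0.031 [462.3 -91.2  17.9  26.  462.3 -90.9 155. ]
   s 0.021 0.031 [462.6 -93.2  19.7  26.5 463.  -91.1 152. ]
nut [ 0.4387 -0.2491  0.022 ]
   t 0.017 0.027 [ 437.8 -251.1   26.1   22.5  437.7 -250.6  513. ]
   s 0.017 0.027 [ 438.5 -252.9   27.    23.5  438.3 -250.1  265. ]
t 0.00038440478237034004 0.0018817168387706374
s 0.001581921394851027 0.002072519852890262
```

Both cameras agree to about 1 mm. I'll write a pick helper and take the bearing, probing gently for the plate since the fingertip offset changes with the opening.

```bash
cat > arm.py <<'E'
import numpy as np
from plant import robot
DOWN=np.array([np.pi,0,0])          # tool down, fingers close along world y
TALL=np.array([.6009,.2586]); SHORT=np.array([.6026,-.2223]); MAT=np.array([.6198,-.022])
UP=.19
def st(tag):
    s=robot.get_state(); print(tag,"t=%.1f"%s["clock"],"tcp",np.round(s["eef_pos"],4),"F",np.round(s["contact_force"],1),"grip %.0f"%s["gripper_force"],"w %.3f"%s["width"]); return s
def down(xy,z,near,f=10):
    """fast to z+near, then slow and guarded to z"""
    robot.move_straight([*xy,z+near],v=.2)
    hit=robot.move_straight([*xy,z],v=.03,f_stop=f); st("down hit=%s"%hit); return hit
def up(z=UP):
    p=robot.get_state()["eef_pos"]; robot.move_straight([p[0],p[1],z],v=.25)
def over(xy,z=UP): robot.goto([*xy,z],DOWN)
E
python3 - <<'E'
from arm import *
print(robot.solve_ik([.601,.258,.15],DOWN),robot.solve_ik([.6026,-.222,.15],DOWN),robot.solve_ik([.462,.274,.15],DOWN))
robot.move_gripper(70/85); over([.601,.2578]); st("over")
hit=down([.601,.2578],.023,.012)
if hit:
    p=robot.get_state()["eef_pos"]; robot.move_straight([.601,.2578,p[2]+.002],v=.03)
robot.move_gripper(0); st("grip")
E
```

```text
[ 0.28102099  0.52255948  0.10746818  1.15570502  0.         -2.86057166] [-0.47975628  0.50235401  0.07116669  1.13960901  0.          2.66183638] [ 0.38355836  0.33060293 -0.21587435  1.02431904  0.         -2.7580343 ]
over t=4.1 tcp [0.6012 0.2574 0.19  ] F [-0.8 -0.8 -0.3] grip 0 w 0.824
down hit=False t=5.5 tcp [0.6009 0.2578 0.0229] F [0.1 0.2 0.2] grip 0 w 0.820
grip t=5.8 tcp [0.6011 0.258  0.0239] F [-3.1 -0.3  9.9] grip 63 w 0.709
```

```bash
sed -i 's/^DOWN=.*/DOWN=np.array([0,np.pi,0])          # tool down, fingers close along world y (q6 near 0)/' arm.py
python3 - <<'E'
from arm import *
import cv2
up(.17); st("lifted")
over(MAT,.12)
im=robot.get_image("side"); cv2.imwrite("pics/held1.png",im["color"][60:360,60:460,::-1])
# bearing was 12 mm up when TCP stood at .0239: on the mat (3 mm) expect .015
print(down(MAT,.0135,.015,6))
E
```

```text
lifted t=6.5 tcp [0.6006 0.2578 0.1685] F [ 0.6  0.1 -3.7] grip 65 w 0.710
down hit=True t=10.0 tcp [ 0.6199 -0.022   0.0149] F [-0.8  0.6  6.9] grip 66 w 0.714
True
```

View pics/held1.png

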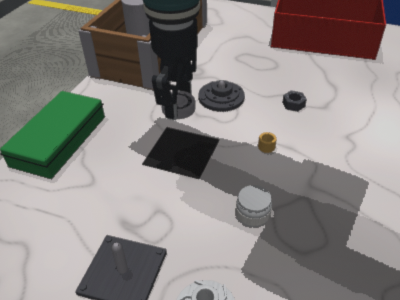

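The picture shows the bearing held level at crop (178,103), and the tall post empty. It has touched down on the mat, so I'll release it, recheck all positions, and take the flange.

```bash
python3 - <<'E'
from arm import *
from vis import *
robot.move_gripper(.95); up(.15); over([.6024,-.223],.12)
robot.move_gripper(62/85)
for n in("side","top"):
    P,_=cloud(n); print(n,"bearing",disc(P,MAT,.045,.018,.028),"tallpost",disc(P,TALL,.02,.02,.09))
hit=down([.6024,-.223],.034,.012,8)
if hit:
    p=robot.get_state()["eef_pos"]; robot.move_straight([.6024,-.223,p[2]+.002],v=.03)
robot.move_gripper(0); st("grip")
robot.move_straight([.6024,-.223,.06],v=.1); st("lift")
E
```

```text
side bearing [621.5 -23.6  32.   23.7 620.2 -20.8 519. ] tallpost [601.  258.3   8.1  55.2 598.7 261.  309. ]
top bearing [620.2 -21.5  31.   22.5 619.8 -21.3 616. ] tallpost [600.7 258.7   8.1  62.1 598.9 255.9 139. ]
down hit=False t=13.3 tcp [ 0.6024 -0.223   0.034 ] F [-0.4 -0.3 -0.5] grip 0 w 0.726
grip t=13.6 tcp [ 0.6025 -0.2233  0.0349] F [-2.3  0.4  9.5] grip 60 w 0.535
lift t=14.0 tcp [ 0.6024 -0.223   0.0599] F [-0.7 -0.4 -3.8] grip 62 w 0.531
```

```bash
python3 - <<'E'
from arm import *
import cv2
up(.17); over(TALL,.15)
im=robot.get_image("side"); cv2.imwrite("pics/held2.png",im["color"][180:,80:480,::-1])
print(down(TALL,.032,.012,6))
E
```

```text
down hit=True t=17.5 tcp [0.6016 0.2588 0.0349] F [-1.   0.4  7.4] grip 63 w 0.532
True
```

View pics/held2.png

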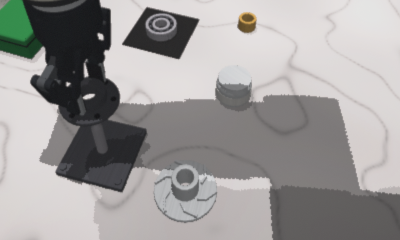

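The flange is held level above the post at crop (95,95), with the bearing on the mat at (160,25). It came down to the expected height, so I'll release it, verify, and move the bearing to the short post.

```bash
python3 - <<'E'
from arm import *
from vis import *
robot.move_gripper(64/85); up(.14)
b=np.array([.6203,-.022]); over(b,.12); robot.move_gripper(72/85)
for n in("side","top"):
    P,_=cloud(n); print(n,"flange neck",disc(P,TALL,.035,.029,.039),"disc",disc(P,TALL,.06,.0165,.023),"short",disc(P,SHORT,.02,.02,.06))
down(b,.0150,.012,8); robot.move_gripper(0); st("grip")
up(.13); over(SHORT,.10); st("over")
print(down(SHORT,.022,.015,6))
E
```

```text
side flange neck [601.5 258.2  24.1  35.2 598.8 261.9 563. ] disc [ 600.6  258.8   59.4   20.4  596.4  264.9 1156. ] short [ 603.8 -222.6    7.5   36.7  602.7 -220.    80. ]
top flange neck None disc None short None
down hit=False t=21.0 tcp [ 0.6203 -0.022   0.015 ] F [-0.1  1.1  0.6] grip 0 w 0.845
grip t=21.3 tcp [ 0.6204 -0.022   0.0159] F [-4.1  0.8 12.5] grip 63 w 0.708
over t=22.7 tcp [ 0.602  -0.222   0.0988] F [ 0.1  0.8 -3.2] grip 65 w 0.706
down hit=True t=23.6 tcp [ 0.603  -0.2224  0.025 ] F [-0.9 -0.   9.1] grip 67 w 0.702
True
```

```bash
python3 - <<'E'
from arm import *
from vis import *
robot.move_gripper(.95); up(.12)
s=np.array([.4624,-.0915]); over(s,.11); robot.move_gripper(52/85)
for n in("side","top"):
    P,im=cloud(n); print(n,"bearing",disc(P,SHORT,.045,.027,.037),"flange",disc(P,TALL,.035,.029,.039),"imp",disc(P,[.462,.274],.035,.037,.047))
    cv2.imwrite(f"pics/{n}3.png",im["color"][...,::-1])
down(s,.023,.012,8); robot.move_gripper(0); g=st("grip")
up(.17); st("lift"); over(TALL,.15)
cv2.imwrite("pics/held3.png",robot.get_image("side")["color"][180:,80:480,::-1])
print(down(TALL,g["eef_pos"][2]+.034-.002,.012,6))
E
```

```text
side bearing [ 603.  -222.7   32.6   32.7  602.4 -218.7  346. ] flange [601.2 258.   24.3  35.2 598.8 261.9 567. ] imp [463.2 273.6  19.4  43.  462.2 274.9 414. ]
top bearing None flange [601.3 259.1  23.8  34.1 599.3 255.9 328. ] imp [462.4 274.8  18.9  42.  461.8 274.4 206. ]
down hit=False t=26.9 tcp [ 0.4624 -0.0915  0.023 ] F [ 0.8  0.8 -0.8] grip 0 w 0.614
grip t=27.2 tcp [ 0.4625 -0.0916  0.0236] F [-3.2  1.9 11.5] grip 59 w 0.403
lift t=27.9 tcp [ 0.4621 -0.0914  0.169 ] F [-0.4 -0.8 -1.6] grip 60 w 0.397
down hit=True t=30.4 tcp [0.6014 0.2587 0.0576] F [-0.9  0.2  6.8] grip 60 w 0.404
True
```

View pics/top3.png

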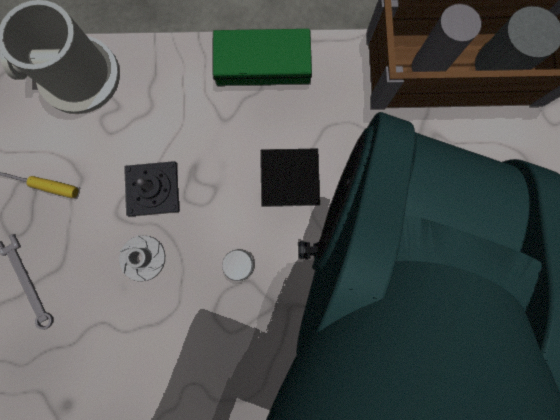

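View pics/held3.png

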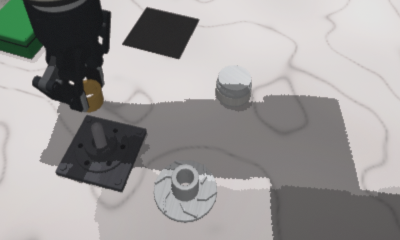

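Top view: the flange is on the tall post at (148,187), the mat is empty, and the arm hides the short post. In the held view the sleeve hangs upright at crop (93,95). It landed at the expected height. Next is the impeller.

```bash
python3 - <<'E'
from arm import *
from vis import *
robot.move_gripper(52/85); up(.15)
s=np.array([.4625,.2742]); over(s,.13); robot.move_gripper(54/85)
for n in("side","top"):
    P,im=cloud(n); print(n,"sleeve",disc(P,TALL,.03,.054,.0645),"bearing",disc(P,SHORT,.045,.027,.037))
down(s,.036,.012,8); robot.move_gripper(0); g=st("grip")
up(.2); st("lift"); over(TALL,.18)
cv2.imwrite("pics/held4.png",robot.get_image("side")["color"][180:,80:480,::-1])
print(down(TALL,g["eef_pos"][2]+.060-.002,.02,6))
E
```

```text
side sleeve [602.5 257.8  18.5  60.8 599.6 260.9 320. ] bearing None
top sleeve [601.2 259.2  18.   59.9 600.2 257.3 191. ] bearing [ 602.5 -221.3   31.1   31.6  602.  -220.9  664. ]
down hit=False t=33.2 tcp [0.4625 0.2742 0.036 ] F [0.4 0.7 0.2] grip 0 w 0.636
grip t=33.5 tcp [0.4626 0.2744 0.0366] F [-1.8 -0.5  7.1] grip 60 w 0.410
lift t=34.4 tcp [0.462  0.2742 0.1987] F [-0.5 -0.3 -4. ] grip 60 w 0.413
down hit=True t=36.1 tcp [0.6008 0.2585 0.0966] F [-1.5 -0.1  8.8] grip 62 w 0.412
True
```

View pics/held4.png

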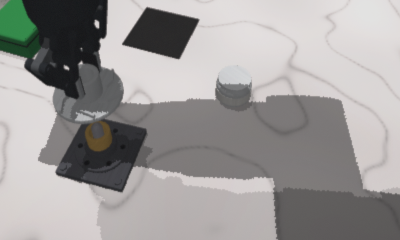

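The impeller is held hub up at crop (88,95), above the sleeve at (98,140), and it came down to the expected 96.6 mm. I'll release, retreat and verify.

```bash
python3 - <<'E'
from arm import *
from vis import *
robot.move_gripper(54/85); up(.24)
robot.move_joints([-1.444,0.263,-0.048,1.259,0,0]); st("away")
for n in("side","top"):
    P,im=cloud(n); cv2.imwrite(f"pics/{n}5.png",im["color"][...,::-1])
    for k,a in dict(hub=(TALL,.03,.097,.107),disc=(TALL,.06,.064,.077),bearing=(SHORT,.045,.027,.037),tin=([.444,.084],.05,.04,.05),nut=([.438,-.251],.05,.017,.027)).items(): print(n,k,disc(P,*a))
E
```

```text
away t=40.2 tcp [ 0.1467 -0.5044  0.2454] F [-0.  -0.3 -0.3] grip 0 w 0.630
side hub [600.9 257.2  19.7 103.  599.9 258.8 401. ]
side disc [ 601.   257.4   45.6   69.8  594.2  266.  1997. ]
side bearing [ 604.  -222.7   32.4   32.8  602.5 -218.8  337. ]
side tin [445.3  82.5  28.4  46.4 444.4  84.3 695. ]
side nut [ 439.8 -253.1   27.6   23.5  438.4 -249.7  269. ]
top hub [600.2 258.3  19.2 101.9 599.4 258.2 236. ]
top disc [ 600.   258.6   45.1   68.6  597.2  255.3 1394. ]
top bearing [ 602.6 -221.5   31.2   31.5  602.  -220.9  664. ]
top tin [443.6  84.3  27.5  45.3 443.5  84.1 688. ]
top nut [ 438.1 -251.1   26.3   22.5  437.6 -250.7  513. ]
```

View pics/side5.png

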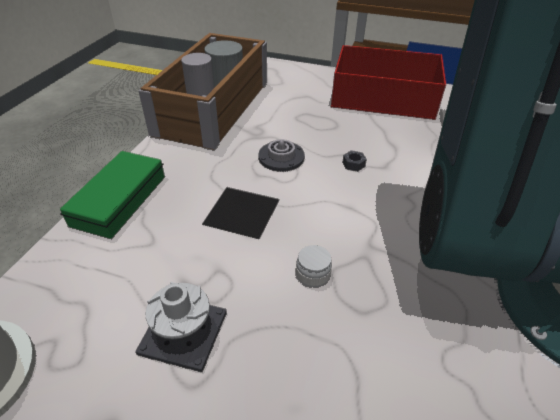

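The stack sits on the tall post at (178,310), with the hub top at 102 mm as it should be. The bearing is down on the short post at (281,152), and the tin and nut haven't moved.

```bash
python3 -c "
from plant import robot
print(robot.sign_off())"
```

```text
the job is handed in; nothing more can be done
None
```

The job is handed in after about 40 s of robot time: flange, sleeve and impeller (hub up) are stacked on the tall post, the bearing is at the foot of the short post, and the nut and tin have not moved.

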